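# Index the decorating wheel to its third click and hold it

### The job

Set the potter's decorating wheel to its third notch: grip its centre knob and turn it anticlockwise (seen from above) until you feel it come up against its end stop, pause there a moment, then turn it clockwise three clicks, so that it sits in the third notch from the stop. Keep hold of the knob there and finish still gripping it, so that the wheel cannot creep while I mark the tile. Turn it by the knob only, without touching the wheel's disc or tiles, and leave the tub, brush and wooden slat where they are.

Things in the scene. Friction and masses are not known exactly. Their poses are not given: they have to be found in the camera images.
- stand: The wheel's fixed grey base, round, 210 mm across, 42 mm high; origin: centre of its underside, on the wheel's upright axis. A steel post 14 mm thick and 100 mm high stands 170 mm from the axis along its +x, with a short finger pointing in over the rim, 94 mm above the table. Its place and yaw (within 0.6 rad of the robot's x) vary. It has no scale.
- wheel (a joint): Angle of wheel and knob (rad): 0 at the rigid anticlockwise stop, growing clockwise from above, other stop 2.513. Notches every 24 degrees (0.419): one at 0, 1st click 0.419, 2nd 0.838, 3rd 1.257. Starts in or near notch 1 to 4. Leaving a notch takes about 0.2 N m (more if gripped off centre), falling to nothing half way to the next; from there a spring pulls it on into that notch.
- knob: Black bar on the wheel's axis, turning with it: 52 mm long (its x), 16 mm thick (its y: pinch it this way), 40 mm high, with a low nose (16 mm wide, 12 high) 8 mm beyond its +x end. Origin: centre of the bar's underside, 92 mm above the table; pinch 20 to 30 mm above it. At joint 0 its x is the stand's x. Under it a steel spindle 15 mm across.
- plate: The wheel's disc, 280 mm across, rim underside 46 mm and top 56 mm above the table, with five dry clay tiles 62 mm square fastened on it, their tops 64 mm above the table. It turns with the knob. Not to be touched. Origin: centre of the disc's underside, on the axis.
- tub: Bystander: loose white plastic tub, 110 mm across, 75 mm high, on the table beside the wheel. Origin: centre of its underside.
- brush: Bystander: loose brush lying on the table beside the wheel. Origin: its underside, near its middle.
- slat: Bystander: loose wooden slat 260 x 30 x 10 mm lying on the table beside the wheel. Origin: centre of its underside.

How it is judged (in metres and radians):
On the way:
1. the wheel is turned back against its anticlockwise end stop, by the knob (value of joint wheel below 0.1 rad and contact force between the fingers and knob above 1 N), for 0.2 s.
At the end, for the whole second after the job is handed in: The wheel sits in the third notch from the stop (1.257 rad, within 0.12 rad), still, and the fingers hold the knob with more than 2 N (value of joint wheel between 1.137 and 1.377 rad and velocity of joint wheel between -0.05 and 0.05 rad/s and contact force between the fingers and knob above 2 N); the arm keeps its last pose, push and grip.
It fails at once if the disc or its tiles are touched (contact force between any of the fingers, the arm and plate above 1 N).
It fails at once if the tub is moved by more than 15 mm (distance of tub from where it was at the start of the episode above 0.015 m).
It fails at once if the brush is moved by more than 15 mm (distance of brush from where it was at the start of the episode above 0.015 m).
It fails at once if the slat is moved by more than 15 mm (distance of slat from where it was at the start of the episode above 0.015 m).
It also fails if it takes over 54 s, if anything falls off the work surface, if the arm or the gripper's body presses on something with over 40 N, if the wrist force passes 120 N, or if a joint passes its speed limit or range.

### The arm

A 6-joint arm with a two-finger parallel gripper is mounted at the origin on the work surface. World frame = base frame: x ahead of the robot, y to its left, z up, the work surface at z = 0. Lengths are in m, angles in degrees, forces in N, time in s.
With the tool pointing down it reaches from about 0.325 to 0.9 m from the base axis. Payload 6.1 kg.
Tool frame: the origin (TCP) lies midway between the tips of the shut fingers; the grasp point (between the pads) lies 19 mm behind it (grasp_offset is the x of the grasp point in the tool frame, in m); x points along the fingers, y is the direction in which the jaws open and shut, and the axes are right-handed (so a half turn about x gives the same grasp; the last joint's range is limited). The gripper opens to 87 mm and grips with 3 to 60 N. Pads are 19 mm wide; open, the fingers measure 117 mm over their backs; the gripper's body (75 mm by 190 mm) begins 51 mm behind the grasp point.
Start: joints at [64.337, 12.628, 87.462, -0, 79.91, -7.225], TCP at [0.198, 0.593, 0.223] pointing down, gripper open.
Joint ranges: [-170.65, 170.65], [-52.31, 119.04], [5.05, 147.46], [-71.25, 251.25], [11.57, 151.72], [-153.62, 153.62]. Speed limits (degrees/s): [147.25, 147.25, 172.46, 180, 180, 180].

### API

Orientations are given as a 3x3 rotation matrix whose columns are the frame's x, y, z axes.
In Python, from bench import * gives the robot as it stands.
- The arm moves only by the tool play_rows, never from a script. Its argument "rows" is a list of rows, each a list of 5 numbers: the shift along the tool's x, y, z normalised to -1 to 1, where 1 is 0.04 m, then the turn about the tool's x normalised to -1 to 1, where 1 is 0.12 rad, then the gripper's target within -1 to 1 (shut at 1, half-way at 0, fully open at -1). In form: [[x, y, z, turn, jaw], ...]. A call has 1 to 8 rows; each row shifts and turns the commanded pose from where the row before left it, along the tool's axes as they then stand; what a row does not reach is not made up. A row lasts 1/12 s, in which the tool goes at most 41.7 mm and 7.16 degrees, less where a joint would pass 70% of its speed; a pose out of reach is approached as far as the arm can. A call with a number of a shift or a turn outside -1 to 1 is refused whole. A call with a gripper value outside its range is refused whole. The fingers move at their own pace and stop on an object; "squeeze" is the grip in N (left out, the last holds). Time passes only in rows, so rows that do not move let the fingers close. It gives the time, the measured TCP pose, the force and the opening at its end, in the units of the state.
- state(): the state, without advancing time (a new reading comes with each control period).
- camera(name): name is "side" or "top"; returns (picture, depth): 384x512x3 uint8, red, green, blue; 384x512 float32, m along the optical axis (not along the pixel's ray), 0 where there is no reading.
- camera_model(name): a dict with "K" (3x3 intrinsics, pixels), "k1" (the pictures are not rectified: a ray, as slopes to the right and down, at radius r is drawn at 1 + k1 r^2 times it, then the intrinsics apply), "R" (3x3) and "t" (3): a world point X has camera coordinates R X + t. Camera axes: x right, y down, z forward; pixel columns grow to the right and rows downward; lengths in m; the calibration is good to about 2 mm. A picture is of the moment at which its call begins. camera_model takes no time and is no camera call.
- hand_in(): hands the job in, once; it reports no verdict.
Trained networks look in the newest picture that a camera, given by its name, has taken for a name from the list of things; names that differ only in an ending like _2 or _b are one class to them, and where a whole thing is asked for, a point or a joint stands for the part that bears it (a point fixed in the world has none). Each returns a list of dicts, best first, with "score" (0 to 1); they miss things now and then, are a little off and sometimes report something else, mostly with a low value. They report only what shows in the picture. A call takes as long as a camera call.
- search_frame(camera, target): "bbox" ([centre column, centre row, width, height] in pixels, round what is visible of it).
- regions_of(camera, target): "pixels" (384x512 bool, what is visible of it) and "bbox" ([centre column, centre row, width, height] in pixels, round what is visible of it).
- landmark_of(camera, target): "location" ([row, column] in pixels: a listed point, or the origin of a listed thing).
The state is a dict: "clock": time; "joint_pos": joint angles; "dq": joint speeds; "joint_torque": joint torques, N m; "ee_pos": TCP position; "tool_rot": TCP orientation; "contact_force": force on the tool from outside, world axes, zero at the start; "torque": the same for the moment, N m; "grip_width": opening from 0.0 (shut) to 1.0 (fully open).
Only numpy, scipy, OpenCV 4.12 (cv2) and the standard library are available. Lean on these libraries where they do the work, as an engineer would, in place of code of your own. Each camera call takes 0.05 s, during which the arm holds its last target. There are 200 camera calls.

## Working session

There is one attempt and no reset: what is moved stays moved. The work goes in short steps, Python scripts to look and compute and a tool call to move; the robot and the scene stay as the last step left them, time stands still between calls to the robot, and variables do not carry over. Pictures are saved under pics/ and viewed, about 8 in all and at most 12, crops included, and the job is handed in when it is done.

Besides the shell and the picture viewer there is one more tool, called as name([rows], argument=value, ...), one row to a line, values as JSON. play_rows: Moves the arm, as the interface text tells. Scaled input: -1 to 1 covers 0.04 m each way for a shift and 0.12 rad each way for a turn. Its arguments: {"type":"object","properties":{"rows":{"type":"array","items":{"type":"array","items":{"type":"number","minimum":-1,"maximum":1}}},"squeeze":{"type":"number"}},"required":["rows"]}

```bash
ls; mkdir -p pics; cat > h.py <<'E'
from bench import *
import numpy as np, cv2
def world(cam,px,depth=None,z=None):
    m=camera_model(cam);K=np.array(m["K"]);R=np.array(m["R"]);t=np.array(m["t"]);k=m["k1"]
    px=np.atleast_2d(px).astype(float)
    u=cv2.undistortPoints(px[:,None],K,np.array([k,0,0,0.]))[:,0]
    d=np.c_[u,np.ones(len(u))]
    C=-R.T@t; D=d@R
    s=np.asarray(depth).reshape(-1) if depth is not None else (z-C[2])/D[:,2]
    return C+D*s[:,None]
E
python3 - <<'E'
from h import *
s=state();print(s)
for c in("top","side"):
    p,d=camera(c);cv2.imwrite(f"pics/{c}0.png",p[:,:,::-1])
    for n in("stand","knob","plate","tub","brush","slat"):
        r=landmark_of(c,n)[:2];print(c,n,[(np.round(q["location"]),round(q["score"],2)) for q in r])
    r=regions_of(c,"knob")
    if r:
        M=r[0]["pixels"]&(d>0);v,u=np.nonzero(M);W=world(c,np.c_[u,v],d[M])
        print(c,r[0]["score"],r[0]["bbox"],len(W),W.min(0),W.max(0))
        T=W[W[:,2]>.124];print("top pts",len(T))
        if len(T)>8: print(T.mean(0),cv2.minAreaRect(T[:,:2].astype(np.float32)*1000))
        N=W[(W[:,2]<.112)&(W[:,2]>.09)];
        if len(N): print("low",len(N),N.mean(0))
print(state()["clock"])
E
```

```text
pics
{'clock': 0.0, 'joint_pos': array([ 6.43375162e+01,  1.26753665e+01,  8.75260112e+01, -7.09963873e-04,
        7.99121524e+01, -7.22546885e+00]), 'dq': array([ 0.04917082,  0.02569325,  0.02806406,  0.02946087, -0.05275391,
        0.03352359]), 'joint_torque': array([ 1.17093680e-05, -4.94605207e+01, -3.87383330e+01,  7.00497860e-02,
        5.70800551e-02, -1.57014574e-04]), 'ee_pos': array([0.19739896, 0.59233866, 0.22143366]), 'tool_rot': array([[-8.47118410e-04,  3.16259072e-01,  9.48672484e-01],
       [-1.79130574e-03,  9.48670822e-01, -3.16260118e-01],
       [-9.99998037e-01, -1.96727223e-03, -2.37119828e-04]]), 'contact_force': array([-0.09608952,  0.41711361,  0.88327166]), 'torque': array([ 0.03145211,  0.02656754, -0.06044241]), 'grip_width': 0.9984909039034944}
top stand [(array([208., 247.]), 0.75)]
top knob [(array([199., 244.]), 0.63)]
top plate [(array([205., 245.]), 0.81), (array([166., 182.]), 0.43)]
top tub [(array([212., 336.]), 0.61)]
top brush [(array([169., 182.]), 0.71)]
top slat [(array([176., 152.]), 0.72)]
top 0.73 [245.1, 201.0, 19.3, 16.8] 156 [0.56253273 0.07796423 0.05926387] [0.61068168 0.12823832 0.13872571]
top pts 105
[0.58355215 0.10419702 0.13185117] ((584.447998046875, 104.34400939941406), (51.207740783691406, 16.180498123168945), 56.71971130371094)
low 29 [0.5742933  0.09816259 0.1035036 ]
side stand [(array([202., 250.]), 0.73)]
side knob [(array([175., 250.]), 0.47)]
side plate [(array([187., 254.]), 0.61), (array([170., 289.]), 0.31)]
side tub [(array([267., 252.]), 0.88)]
side brush [(array([167., 289.]), 0.68)]
side slat [(array([151., 278.]), 0.91)]
side 0.8 [253.6, 168.3, 14.2, 22.4] 210 [0.56462881 0.0738005  0.09170274] [0.60385595 0.12311267 0.13378786]
top pts 72
[0.58576277 0.09956308 0.12982654] ((586.0277099609375, 102.2561264038086), (49.079063415527344, 15.552428245544434), 56.396507263183594)
low 88 [0.58270996 0.09042324 0.10244295]
0.8
```

```bash
python3 - <<'E'
import cv2
a=cv2.imread("pics/top0.png")[110:300,130:390];a=cv2.resize(a,None,fx=3,fy=3,interpolation=2);cv2.imwrite("pics/a.png",a)
b=cv2.imread("pics/side0.png");cv2.imwrite("pics/b.png",cv2.resize(b[70:330,110:450],None,fx=2.3,fy=2.3,interpolation=2))
E
```

```text
(no output)
```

View pics/a.png

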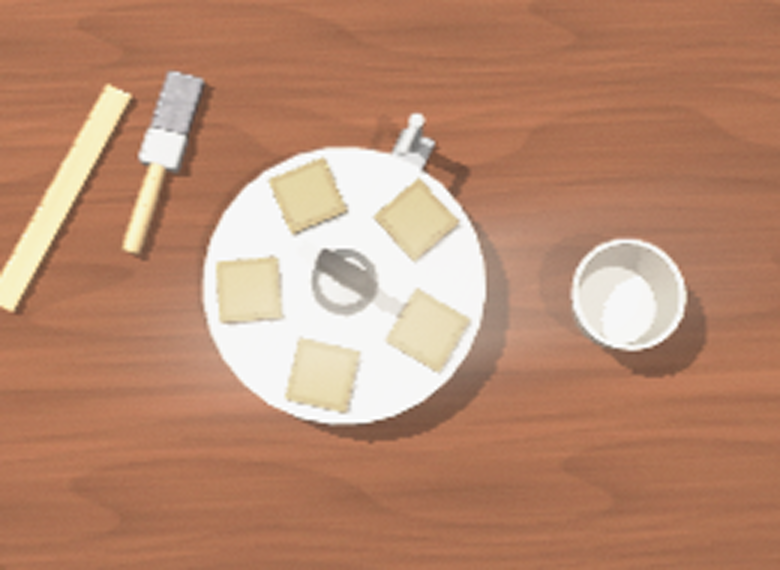

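View pics/b.png

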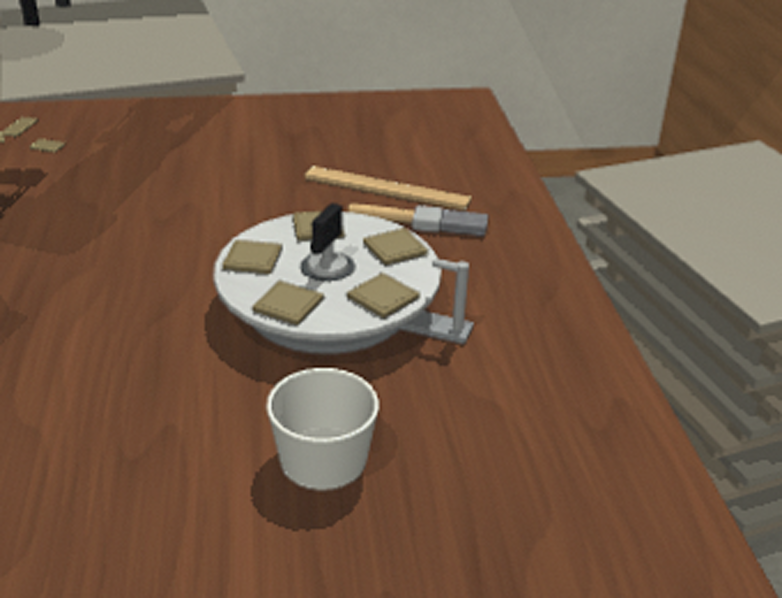

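Top view: the wheel is centred near crop (345,285), with the post up and to the right (world yaw about -28°). The knob bar runs upper-left to lower-right and its nose points lower-right, so the wheel is in about notch 4. Next I'll refine the axis and stand yaw.

```bash
python3 - <<'E'
from h import *
from scipy.optimize import least_squares
for c in("top","side"):
    p,d=camera(c)
    r=regions_of(c,"plate")[0]["pixels"]
    W0=world(c,np.argwhere(d>0)[:,::-1],d[d>0])
    cs,_=cv2.findContours(r.astype(np.uint8),0,1);cs=max(cs,key=len)[:,0]
    P=world(c,cs,z=.054)[:,:2]
    f=least_squares(lambda q:np.hypot(*(P-q[:2]).T)-.14,[.585,.103],loss="soft_l1",f_scale=.003)
    print(c,"plate",f.x,np.median(abs(f.fun)))
    dd=W0[:,:2]-[.585,.103];rr=np.hypot(*dd.T)
    k=(rr>.155)&(rr<.185)&(W0[:,2]>.06)&(W0[:,2]<.11)&(abs(np.arctan2(dd[:,1],dd[:,0]))<1)
    print("post",k.sum(),np.median(W0[k],0),np.degrees(np.arctan2(*np.median(dd[k],0)[::-1])))
    k=(rr<.045)&(W0[:,2]>.118)&(W0[:,2]<.145);print("knob",cv2.minAreaRect(W0[k][:,:2].astype(np.float32)*1000),k.sum())
    k&=W0[:,2]>.129;print(W0[k].mean(0),k.sum())
E
```

```text
top plate [0.58472107 0.10500596] 0.0021813499329157438
post 32 [0.73268349 0.02716806 0.0982991 ] -27.179413592094367
knob ((584.6022338867188, 105.07703399658203), (51.74357986450195, 16.664804458618164), 56.858985900878906) 115
[0.58440188 0.10475933 0.13254241] 101
side plate [0.58479497 0.09850262] 0.0022437222681258306
post 85 [0.73498062 0.02431904 0.08573762] -27.681839642813124
knob ((585.797607421875, 102.6817398071289), (52.9423713684082, 17.396255493164062), 56.83564758300781) 102
[0.58527431 0.10208576 0.13102551] 57
```

play_rows([
  [0, -0.532, 0.816, 0, -1],
  [0, -0.532, 0.816, 0, -1],
  [0, -0.532, 0.816, 0, -1],
  [0, -0.532, 0.816, 0, -1],
  [0, -0.532, 0.816, 0, -1],
  [0, -0.532, 0.816, 0, -1],
  [0, -0.532, 0.816, 0, -1],
  [0, -0.532, 0.816, 0, -1],
], squeeze=30)

```text
clock: 1.67
ee_pos: [0.3924, 0.3473, 0.2228]
tool_rot: [[0.001, 0.316, 0.949], [0.0, 0.949, -0.316], [-1.0, 0.001, 0.0]]
contact_force: [0.4, 1.0, -1.3]
grip_width: 0.995
```

play_rows([
  [0, -0.532, 0.816, 0, -1],
  [0, -0.532, 0.816, 0, -1],
  [0, -0.532, 0.816, 0, -1],
  [0, -0.532, 0.816, 0, -1],
  [0, -0.532, 0.816, 0, -1],
  [0, -0.532, 0.816, 0, -1],
  [0, -0.532, 0.816, 0, -1],
  [0, -0.532, 0.816, 0, -1],
])

```text
clock: 2.33
ee_pos: [0.5864, 0.103, 0.2227]
tool_rot: [[0.001, 0.316, 0.949], [0.0, 0.949, -0.316], [-1.0, 0.0, 0.0]]
contact_force: [0.9, 0.4, 0.2]
grip_width: 1.001
```

play_rows([
  [0, 0, 0, 0.95, -1],
  [0, 0, 0, 0.95, -1],
  [0, 0, 0, 0.95, -1],
  [0, 0, 0, 0.95, -1],
  [0, 0, 0, 0.95, -1],
  [0, 0, 0, 0.95, -1],
  [0, 0, 0, 0.95, -1],
  [0, 0, 0, 0.95, -1],
])

```text
clock: 3.0
ee_pos: [0.5854, 0.1047, 0.2226]
tool_rot: [[0.0, 0.946, 0.325], [-0.0, 0.325, -0.946], [-1.0, 0.0, 0.0]]
contact_force: [-1.0, -0.1, 0.2]
grip_width: 1.0
```

play_rows([
  [0, 0, 0, 0.95, -1],
  [0, 0, 0, 0.95, -1],
  [0, 0, 0, 0.95, -1],
  [0, 0, 0, 0.95, -1],
  [0, 0, 0, 0.95, -1],
  [0, 0, 0, 0.95, -1],
  [0, 0, 0, 0.95, -1],
  [0, 0, 0, 0.95, -1],
])

```text
clock: 3.67
ee_pos: [0.5854, 0.1047, 0.2226]
tool_rot: [[0.0, 0.836, -0.549], [-0.0, -0.549, -0.836], [-1.0, 0.0, -0.0]]
contact_force: [-0.7, -0.3, 0.7]
grip_width: 0.999
```

play_rows([
  [0, 0, 0, 0, -1],
  [0, 0, 0, 0, -1],
])

```text
clock: 3.83
ee_pos: [0.5854, 0.1047, 0.2226]
tool_rot: [[0.0, 0.841, -0.541], [0.0, -0.541, -0.841], [-1.0, 0.0, -0.0]]
contact_force: [0.0, -0.1, -0.3]
grip_width: 0.998
```

play_rows([
  [0.51, 0, 0, 0, -1],
  [0.51, 0, 0, 0, -1],
  [0.51, 0, 0, 0, -1],
  [0.51, 0, 0, 0, -1],
  [0.51, 0, 0, 0, -1],
  [0.51, 0, 0, 0, -1],
  [0, 0, 0, 0, -1],
  [0, 0, 0, 0, -1],
], squeeze=10)

```text
clock: 4.5
ee_pos: [0.5843, 0.1047, 0.0991]
tool_rot: [[-0.003, 0.84, -0.542], [-0.0, -0.542, -0.84], [-1.0, -0.003, 0.002]]
contact_force: [1.0, 1.1, -0.2]
grip_width: 0.997
```

```bash
python3 - <<'E'
from h import *
p,d=camera("side");cv2.imwrite("pics/c.png",cv2.resize(p[80:240,160:360,::-1],None,fx=3.5,fy=3.5,interpolation=2))
s=state();print(s["clock"],s["contact_force"],s["torque"])
E
```

```text
4.55 [-0.42458286 -0.26598199  0.98674978] [-0.12324759  0.03269439  0.01568205]
```

View pics/c.png

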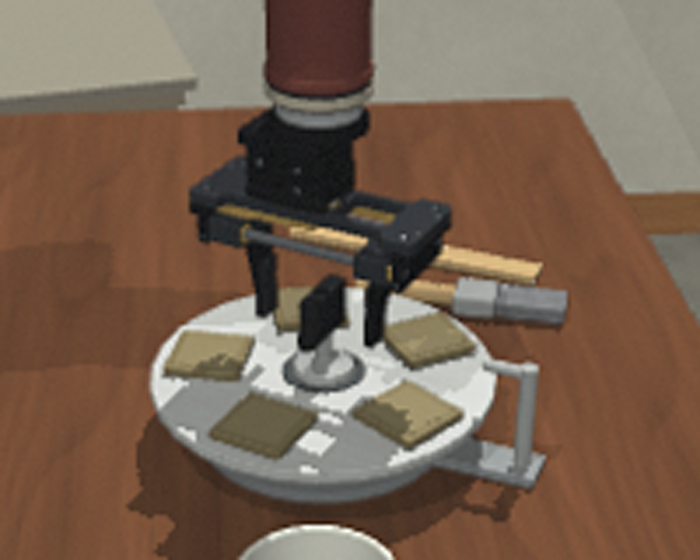

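The picture shows the bar (about 322,315) midway between the fingers (about 262 and 377), which are clear of the tiles. I'll close gently.

play_rows([
  [0, 0, 0, 0, 1],
  [0, 0, 0, 0, 1],
  [0, 0, 0, 0, 1],
  [0, 0, 0, 0, 1],
  [0, 0, 0, 0, 1],
  [0, 0, 0, 0, 1],
  [0, 0, 0, 0, 1],
  [0, 0, 0, 0, 1],
])

```text
clock: 5.22
ee_pos: [0.5854, 0.1047, 0.1001]
tool_rot: [[-0.0, 0.839, -0.544], [-0.0, -0.544, -0.839], [-1.0, -0.0, 0.0]]
contact_force: [-0.4, 0.1, 0.1]
grip_width: 0.476
```

play_rows([
  [0, 0, 0, 0, 1],
  [0, 0, 0, 0, 1],
  [0, 0, 0, 0, 1],
  [0, 0, 0, 0, 1],
  [0, 0, 0, 0, 1],
  [0, 0, 0, 0, 1],
], squeeze=30)

```text
clock: 5.72
ee_pos: [0.5859, 0.1044, 0.1002]
tool_rot: [[0.001, 0.839, -0.544], [-0.0, -0.544, -0.839], [-1.0, 0.001, -0.0]]
contact_force: [3.6, -1.4, -2.6]
grip_width: 0.182
```

```bash
python3 - <<'E'
from h import *
s=state();print(s["clock"],s["ee_pos"],s["contact_force"],s["torque"],s["grip_width"])
E
```

```text
5.7167 [0.58594583 0.10440876 0.1001612 ] [ 3.64060623 -1.37264435 -2.59771398] [-0.35429263 -0.4317045  -0.01247799] 0.18153376200305735
```

play_rows([
  [0, 0.02, 0, 0, 1],
  [0, 0, 0, 0, 1],
  [0, 0, 0, 0, 1],
  [0, 0, 0, 0, 1],
], squeeze=50)

```text
clock: 6.05
ee_pos: [0.5859, 0.1044, 0.1001]
tool_rot: [[-0.0, 0.839, -0.544], [0.0, -0.544, -0.839], [-1.0, -0.0, 0.0]]
contact_force: [1.0, 1.0, 0.0]
grip_width: 0.179
```

play_rows([
  [0, 0, 0, -0.4, 1],
  [0, 0, 0, -0.4, 1],
  [0, 0, 0, -0.4, 1],
  [0, 0, 0, -0.4, 1],
  [0, 0, 0, -0.4, 1],
  [0, 0, 0, -0.4, 1],
  [0, 0, 0, -0.4, 1],
  [0, 0, 0, -0.4, 1],
])

```text
clock: 6.72
ee_pos: [0.5867, 0.1041, 0.1001]
tool_rot: [[0.001, 0.982, -0.188], [-0.0, -0.188, -0.982], [-1.0, 0.001, -0.0]]
contact_force: [4.7, -1.6, -2.9]
grip_width: 0.18
```

```bash
cat > q.py <<'E'
from h import *
s=state();R=s["tool_rot"];print(s["clock"],s["ee_pos"].round(4),"yaw",np.degrees(np.arctan2(R[1,1],R[0,1])).round(2),"Ftool",(R.T@s["contact_force"]).round(1),"M",s["torque"].round(2),s["grip_width"].round(3),s["joint_pos"].round(1))
E
python3 q.py
```

```text
Traceback (most recent call last):
  File "q.py", line 2, in <module>
    s=state();R=s["tool_rot"];print(s["clock"],s["ee_pos"].round(4),"yaw",np.degrees(np.arctan2(R[1,1],R[0,1])).round(2),"Ftool",(R.T@s["contact_force"]).round(1),"M",s["torque"].round(2),s["grip_width"].round(3),s["joint_pos"].round(1))
                                                                                                                                                                                            ^^^^^^^^^^^^^^^^^^^^^
AttributeError: 'float' object has no attribute 'round'
```

play_rows([
  [0, 0, 0, -0.4, 1],
  [0, 0, 0, -0.4, 1],
  [0, 0, 0, -0.4, 1],
  [0, 0, 0, -0.4, 1],
  [0, 0, 0, -0.4, 1],
  [0, 0, 0, -0.4, 1],
  [0, 0, 0, -0.4, 1],
  [0, 0, 0, -0.4, 1],
])

```text
clock: 7.38
ee_pos: [0.5875, 0.1041, 0.1001]
tool_rot: [[0.003, 0.981, 0.194], [-0.0, 0.194, -0.981], [-1.0, 0.003, 0.001]]
contact_force: [8.4, -0.4, -6.5]
grip_width: 0.176
```

play_rows([
  [0, 0, 0, -0.4, 1],
  [0, 0, 0, -0.4, 1],
  [0, 0, 0, -0.4, 1],
  [0, 0, 0, -0.4, 1],
  [0, 0, 0, -0.4, 1],
  [0, 0, 0, -0.4, 1],
  [0, 0, 0, -0.4, 1],
  [0, 0, 0, -0.4, 1],
])

```text
clock: 8.05
ee_pos: [0.5882, 0.1044, 0.1001]
tool_rot: [[0.005, 0.837, 0.547], [0.0, 0.547, -0.837], [-1.0, 0.004, 0.002]]
contact_force: [11.2, 0.4, -8.7]
grip_width: 0.183
```

play_rows([
  [0, 0, 0, -0.4, 1],
  [0, 0, 0, -0.4, 1],
  [0, 0, 0, -0.4, 1],
  [0, 0, 0, -0.4, 1],
  [0, 0, 0, -0.4, 1],
  [0, 0, 0, -0.4, 1],
  [0, 0, 0, -0.4, 1],
  [0, 0, 0, 0, 1],
])

```text
clock: 8.72
ee_pos: [0.5887, 0.1049, 0.1001]
tool_rot: [[0.006, 0.609, 0.793], [0.001, 0.793, -0.609], [-1.0, 0.005, 0.004]]
contact_force: [13.1, 2.4, -9.6]
grip_width: 0.181
```

```bash
sed -i 's/s\["grip_width"\].round(3)/round(s["grip_width"],3)/' q.py; python3 q.py
```

```text
8.7167 [0.5887 0.1049 0.1001] yaw 52.46 Ftool [9.7 9.8 8.9] M [ 0.23 -1.72  0.05] 0.181 [  2.5  15.3  98.1   0.1  66.3 -50. ]
```

play_rows([
  [0, 0, 0, -0.3, 1],
  [0, 0, 0, -0.3, 1],
  [0, 0, 0, -0.3, 1],
  [0, 0, 0, -0.3, 1],
  [0, 0, 0, -0.3, 1],
])

```text
clock: 9.13
ee_pos: [0.5889, 0.1052, 0.1001]
tool_rot: [[0.006, 0.458, 0.889], [0.002, 0.889, -0.458], [-1.0, 0.004, 0.005]]
contact_force: [13.3, 3.3, -9.7]
grip_width: 0.178
```

```bash
python3 q.py
```

```text
9.1333 [0.5889 0.1052 0.1001] yaw 62.72 Ftool [ 9.8  9.  10.3] M [ 0.42 -1.91 -0.02] 0.178 [  2.5  15.3  98.1   0.1  66.3 -60.2]
```

play_rows([
  [0, 0, 0, -0.3, 1],
  [0, 0, 0, -0.3, 1],
  [0, 0, 0, 0, 1],
  [0, 0, 0, 0, 1],
])

```text
clock: 9.47
ee_pos: [0.5888, 0.1053, 0.1002]
tool_rot: [[0.006, 0.397, 0.918], [0.003, 0.918, -0.397], [-1.0, 0.005, 0.005]]
contact_force: [11.7, 4.0, -9.7]
grip_width: 0.19
```

```bash
python3 q.py
```

```text
9.4667 [0.5888 0.1053 0.1002] yaw 66.59 Ftool [9.7 8.3 9.1] M [ 0.54 -1.85 -1.22] 0.19 [  2.5  15.3  98.1   0.1  66.3 -64.1]
```

play_rows([
  [0, 0, 0, 0, 1],
  [0, 0, 0, 0, 1],
  [0, 0, 0, 0, 1],
  [0, 0, 0, 0.2, 1],
  [0, 0, 0, 0.3, 1],
  [0, 0, 0, 0, 1],
  [0, 0, 0, 0, 1],
  [0, 0, 0, 0, 1],
])

```text
clock: 10.13
ee_pos: [0.5887, 0.1053, 0.1002]
tool_rot: [[0.006, 0.449, 0.893], [0.002, 0.893, -0.449], [-1.0, 0.004, 0.005]]
contact_force: [13.3, 3.9, -10.0]
grip_width: 0.176
```

```bash
python3 q.py
```

```text
10.1333 [0.5887 0.1053 0.1002] yaw 63.31 Ftool [10.1  9.4 10. ] M [ 0.46 -1.79  0.01] 0.176 [  2.5  15.3  98.1   0.1  66.3 -60.8]
```

play_rows([
  [0, 0, 0, 0, 0.2],
  [0, 0, 0, 0, 0.2],
  [0, 0, 0, 0, 0.2],
  [0, 0.05, 0.01, 0, 0.2],
  [0, 0, 0, 0, 0.2],
  [0, 0, 0, 0, 0.2],
], squeeze=10)

```text
clock: 10.63
ee_pos: [0.5873, 0.106, 0.1002]
tool_rot: [[-0.0, 0.449, 0.894], [-0.0, 0.894, -0.449], [-1.0, -0.0, -0.0]]
contact_force: [0.8, -0.4, -0.1]
grip_width: 0.396
```

```bash
python3 q.py; python3 - <<'E'
from h import *
p,d=camera("side");cv2.imwrite("pics/d.png",cv2.resize(p[80:240,160:360,::-1],None,fx=3.5,fy=3.5,interpolation=2))
E
```

```text
10.6333 [0.5873 0.106  0.1002] yaw 63.32 Ftool [ 0.1 -0.   0.9] M [0.02 0.02 0.  ] 0.396 [  2.7  15.4  97.9  -0.   66.7 -60.7]
```

View pics/d.png

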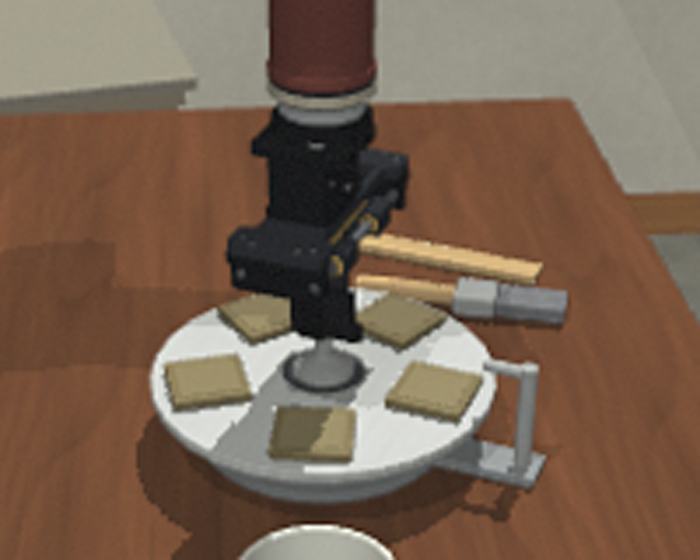

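The tiles have turned round and the nose (about 357,325) now points toward the post, so the wheel is at the stop. I'll re-close, centred, then turn clockwise 72° (10.47 units).

play_rows([
  [0, 0, 0, 0, 1],
  [0, 0, 0, 0, 1],
  [0, 0, 0, 0, 1],
  [0, 0, 0, 0, 1],
  [0, 0, 0, 0, 1],
  [0, 0, 0, 0, 1],
  [0, 0, 0, 0, 1],
  [0, 0, 0, 0, 1],
], squeeze=30)

```text
clock: 11.35
ee_pos: [0.5874, 0.106, 0.1001]
tool_rot: [[0.0, 0.449, 0.893], [0.0, 0.893, -0.449], [-1.0, 0.0, -0.0]]
contact_force: [0.6, 0.4, -0.1]
grip_width: 0.182
```

play_rows([
  [0, 0, 0, 0, 1],
  [0, 0, 0, 0, 1],
  [0, 0, 0, 0, 1],
  [0, 0, 0, 0, 1],
  [0, 0, 0, 0, 1],
  [0, 0, 0, 0, 1],
], squeeze=50)

```text
clock: 11.85
ee_pos: [0.5874, 0.106, 0.1001]
tool_rot: [[0.0, 0.449, 0.893], [0.0, 0.893, -0.449], [-1.0, 0.0, 0.0]]
contact_force: [0.8, 1.8, -1.0]
grip_width: 0.181
```

```bash
python3 q.py
```

```text
11.85 [0.5874 0.106  0.1001] yaw 63.31 Ftool [ 1.   2.  -0.1] M [ 0.18 -0.11 -0.2 ] 0.181 [  2.7  15.4  97.9   0.   66.7 -60.7]
```

play_rows([
  [0, 0, 0, 0.44, 1],
  [0, 0, 0, 0.44, 1],
  [0, 0, 0, 0.44, 1],
  [0, 0, 0, 0.44, 1],
  [0, 0, 0, 0.44, 1],
  [0, 0, 0, 0.44, 1],
  [0, 0, 0, 0.44, 1],
  [0, 0, 0, 0.44, 1],
])

```text
clock: 12.52
ee_pos: [0.5873, 0.1059, 0.1002]
tool_rot: [[-0.0, 0.777, 0.629], [-0.0, 0.629, -0.777], [-1.0, -0.0, 0.0]]
contact_force: [-0.5, 1.1, -0.9]
grip_width: 0.177
```

```bash
python3 q.py
```

```text
12.5167 [0.5873 0.1059 0.1002] yaw 38.99 Ftool [ 0.9  0.3 -1.2] M [ 0.1  -0.08  0.12] 0.177 [  2.7  15.4  97.9  -0.   66.7 -36.3]
```

play_rows([
  [0, 0, 0, 0.44, 1],
  [0, 0, 0, 0.44, 1],
  [0, 0, 0, 0.44, 1],
  [0, 0, 0, 0.44, 1],
  [0, 0, 0, 0.44, 1],
  [0, 0, 0, 0.44, 1],
  [0, 0, 0, 0.44, 1],
  [0, 0, 0, 0.44, 1],
])

```text
clock: 13.18
ee_pos: [0.5872, 0.1058, 0.1001]
tool_rot: [[-0.0, 0.967, 0.255], [-0.0, 0.255, -0.967], [-1.0, -0.001, 0.0]]
contact_force: [0.2, 0.2, 0.2]
grip_width: 0.179
```

play_rows([
  [0, 0, 0, 0.43, 1],
  [0, 0, 0, 0.43, 1],
  [0, 0, 0, 0.43, 1],
  [0, 0, 0, 0.43, 1],
  [0, 0, 0, 0.43, 1],
  [0, 0, 0, 0.43, 1],
  [0, 0, 0, 0.43, 1],
  [0, 0, 0, 0.43, 1],
])

```text
clock: 13.85
ee_pos: [0.587, 0.1058, 0.1001]
tool_rot: [[-0.001, 0.988, -0.154], [-0.0, -0.154, -0.988], [-1.0, -0.001, 0.001]]
contact_force: [-0.8, 1.4, 0.5]
grip_width: 0.179
```

play_rows([
  [0, 0, 0, 0, 1],
  [0, 0, 0, 0, 1],
  [0, 0, 0, 0, 1],
  [0, 0, 0, 0, 1],
  [0, 0, 0, 0, 1],
  [0, 0, 0, 0, 1],
])

```text
clock: 14.35
ee_pos: [0.587, 0.1058, 0.1001]
tool_rot: [[-0.001, 0.988, -0.151], [-0.0, -0.151, -0.988], [-1.0, -0.001, 0.0]]
contact_force: [-4.2, -1.1, 2.8]
grip_width: 0.176
```

```bash
python3 q.py; python3 - <<'E'
from h import *
for c in("side","top"):
    p,d=camera(c);a=(160,360,80,240) if c=="side" else (130,390,110,300)
    cv2.imwrite(f"pics/e{c}.png",cv2.resize(p[a[2]:a[3],a[0]:a[1],::-1],None,fx=3,fy=3,interpolation=2))
E
```

```text
14.35 [0.587  0.1058 0.1001] yaw -8.71 Ftool [-2.8 -4.   1.8] M [-0.2   0.59 -0.06] 0.176 [ 2.7 15.4 97.9 -0.  66.7 11.4]
```

View pics/eside.png

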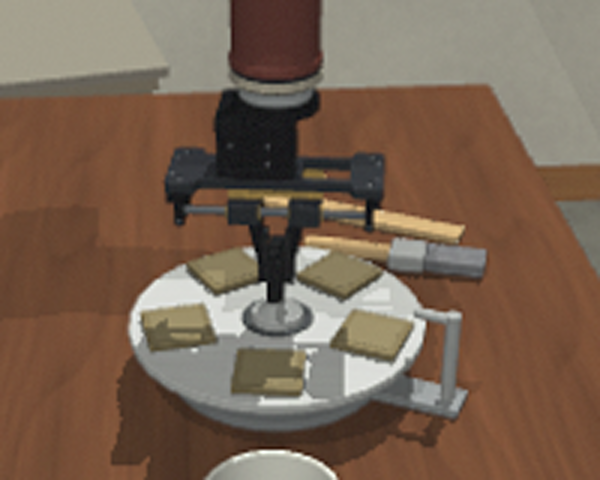

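View pics/etop.png

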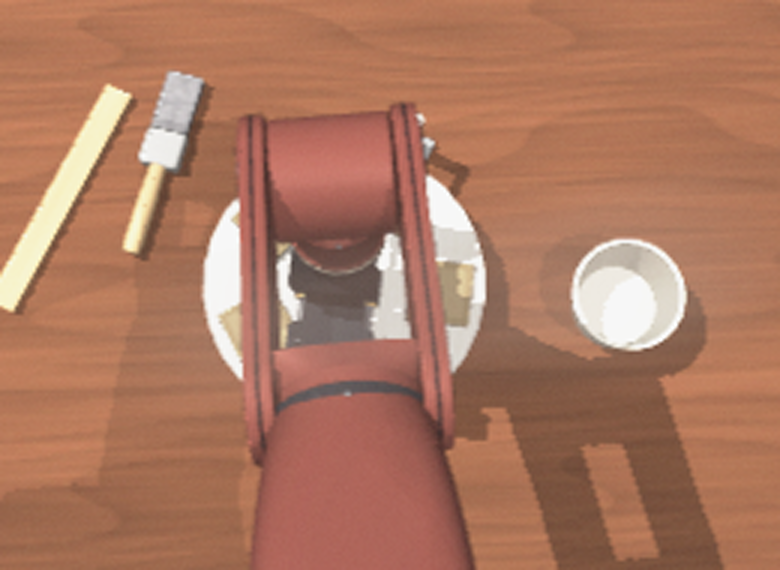

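The fingers hold the knob and the tub, brush and slat are where they started. The front tile is at (270,372), the same place as at the stop. The five tiles repeat every 72°, so that confirms the turn.

```bash
python3 q.py; python3 -c "
from bench import *
print(hand_in())"
```

```text
14.45 [0.5871 0.1058 0.1002] yaw -8.73 Ftool [-3.3 -3.7  1.5] M [-0.2   0.66 -0.07] 0.18 [ 2.6 15.4 97.9 -0.  66.7 11.4]
the job is handed in; nothing more can be done
None
```

The wheel is set to its third notch, with the gripper still holding the knob at about 50 N. I handed the job in at about 14.5 s; it reported no verdict.

- **Stop:** The wheel started in about notch 4. I turned the knob anticlockwise until it met the stop: the turning moment jumped to −1.2 N m at the expected angle. I paused there for more than 0.2 s.
- **Re-grip:** That first grip was about 2 mm off centre, giving a side force of up to 14 N. I let go briefly at the stop and gripped again on centre.
- **Three clicks:** I then turned it clockwise 72.0° (yaw 63.3° to −8.7°), which matches the third notch.
- **Last checks:** The turning moment is close to zero (−0.07 N m), so the wheel is resting in a notch. The opening is 0.18, about the bar's 16 mm thickness. The tile pattern looks the same as at the stop, as it should after a 72° turn. The tub, brush and slat show no movement in the top view.

No check failed. A side force of about 4–5 N remained on the tool at the end. I had no direct reading of the wheel's angle, so it comes from the gripper's angle.

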